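# Slide the jar lid between the tins

### The job

With your fingertips, push the orange jar lid along the worktop, through the narrow gap between the two flat tins, and on until the whole lid lies on the round green mat beyond them, then draw your fingers back clear of it. Only push it: keep it flat on the worktop and never pick it up. Do not press hard against the tins, and leave the other things where they stand.

Things in the scene. Friction and masses are not known exactly. Their poses are not given: they have to be found in the camera images.
- lid: orange plastic jar lid, a round disc 73 mm in diameter and 14 mm tall, about 50 g, lying loose on the worktop (z = 0) to the left (+y) of the tins; origin at the centre of its underside, z up; its yaw means nothing
- tin_near: flat food tin with a yellow band, 84 mm in diameter and 44 mm tall, the one nearer the robot; it does not give way when pushed. Origin at the centre of its underside; its x axis points at the far tin, its -y axis is the way through the gap (towards the mat's side). The two tins' facing walls stand 79 to 83 mm apart
- tin_far: flat food tin with a blue band, 84 mm in diameter and 44 mm tall, the one farther from the robot; it does not give way when pushed. Origin at the centre of its underside
- mat: round green mat, 120 mm in diameter and 0.6 mm thin, lying to the right (-y) of the tins, not always straight behind the gap; the lid slides over its edge freely. Origin at its centre on the worktop
- salt_bottle: white plastic bottle with a screw cap, 54 mm across, 86 tall; a loose bystander that must stay where it stands; origin at the centre of its underside
- onion: brown onion, 78 mm across, 85 tall; a loose bystander that must stay where it stands; origin at the centre of its underside
- spice_jar: clear spice jar with a yellow cap, 42 mm across, 106 tall; a loose bystander that must stay where it stands; origin at the centre of its underside
- tumbler: steel tumbler, 77 mm across, 103 tall; a loose bystander that must stay where it stands; origin at the centre of its underside
- lentil_jar: clear jar of lentils with a black cap, 81 mm across, 158 tall; a loose bystander that must stay where it stands; origin at the centre of its underside
There are look-alikes about, which are no part of the job. Several things look just like the lid: the one meant starts farthest to the robot's right.

How it is judged (in metres and radians):
On the way:
1. the lid is in the gap, between the two tins (y of lid in the frame of tin_near between -0.02 and 0.02 m and x of lid in the frame of tin_near between 0.07 and 0.097 m and height (world z) of lid below 0.006 m), for 0.05 s.
At the end, for the whole second after the job is handed in: The whole lid lies on the mat (centres within 24 mm), flat on the worktop (underside within 4 mm, tilt under 0.06 rad) and at rest (horizontal distance between lid and mat below 0.024 m and height (world z) of lid below 0.004 m and angle between lid's own z axis and vertical below 0.06 rad and linear speed of lid below 0.01 m/s); the robot touches nothing.
It fails at once if the lid is lifted off the worktop (more than 10 mm) (height (world z) of lid above 0.01 m).
It fails at once if the lid is tipped up (more than 0.25 rad) (angle between lid's own z axis and vertical above 0.25 rad).
It fails at once if a tin is pressed hard by the robot or the lid (more than 12 N) (contact force between any of the arm, the fingers, lid and tin_near above 12 N or contact force between any of the arm, the fingers, lid and tin_far above 12 N).
It fails at once if a bystander (salt bottle, onion, spice jar, tumbler, lentil jar) is moved more than 15 mm (distance of any of salt_bottle, onion, spice_jar, tumbler, lentil_jar from where it was at the start of the episode above 0.015 m).
It also fails if it takes over 58 s, if anything falls off the work surface, if the arm or the gripper's body presses on something with over 40 N, if the wrist force passes 120 N, or if a joint passes its speed limit or range.

### The arm

A 6-joint arm with a two-finger parallel gripper is mounted at the origin on a cart in front of the work surface, level with it; the furniture and walls round the work are solid. World frame = base frame: x ahead of the robot, y to its left, z up, the work surface at z = 0. Lengths are in m, angles in degrees, forces in N, time in s.
With the tool pointing down it reaches from about 0.375 to 0.9 m from the base axis. Payload 3.1 kg.
Tool frame: the origin (TCP) lies midway between the tips of the shut fingers; the grasp point (between the pads) lies 19 mm behind it; z points along the fingers, y is the line along which they close (so a half turn about z gives the same grasp; the last joint's range is limited). The gripper opens to 87 mm and grips with 3 to 60 N. Pads are 19 mm wide; open, the fingers measure 117 mm over their backs; the gripper's body (75 mm by 190 mm) begins 51 mm behind the grasp point.
Start: joints at [-85.17, 30.224, 82.088, -0, 67.689, -10.227], TCP at [0.162, -0.604, 0.223] pointing down, gripper open.
Joint ranges: [-176.69, 176.69], [-43.24, 126.21], [12.49, 139.97], [-82, 262], [0, 151.66], [-163.58, 163.58]. Speed limits (degrees/s): [159.86, 159.86, 180, 180, 180, 180].

### API

Orientations are given as a 3x3 rotation matrix whose columns are the frame's x, y, z axes.
In Python, from rig import bot, capture gives the robot as it stands.
- The arm moves only by the tool step_hand, called after "Call:" as a command line: name --pt "numbers of a row" for each row, then --argument value for the rest. Schema: {"type":"object","properties":{"ticks":{"type":"object","properties":{"steps":{"type":"array","items":{"type":"array","items":{"type":"number"},"minItems":7,"maxItems":7},"minItems":1,"maxItems":20}},"additionalProperties":false,"required":["steps"]},"only":{"type":"string"},"quiet":{"type":"boolean"},"lines":{"type":"string"}},"required":["ticks"],"additionalProperties":false}. ticks is an object whose key "steps" holds a list of rows, 1 to 20 of them, each of 7 numbers: dx, dy, dz in fractions of the full range, 1 being 0.8 m, then a rotation vector rx, ry, rz in normalised numbers (1 is 90 degrees), then the opening from 0.0 (shut) to 1.0 (fully open); each row is the pose to reach, as a shift and turn from the pose commanded when the call began, along the tool's axes at that moment; what a row does not reach only later rows make up. A row lasts 1/10 s, in which the tool goes at most 0.05 m and 8.59 degrees, less where a joint would pass 70% of its speed; a pose out of reach is approached as far as the arm can. The fingers move at their own pace and stop on an object; the grip force is fixed at half the most. Time passes only in rows, so rows that do not move let the fingers close. The tool returns the time, the measured TCP pose, the force, the opening and the grip force at its end. only (a regular expression) keeps the lines of the reply that match it, lines (a string "A,B") keeps lines A to B, and quiet returns only ok. Shift and turn numbers lie between -1 and 1, and a call with a number outside is refused. Input that does not fit is refused with a message, and nothing moves.
- bot.read_state(): the state, without advancing time (a new reading comes with each control period).
- capture(name): name is "side" or "top" or "wrist"; returns a dict with "color" (480x640x3 uint8, red, green, blue), "K" (3x3 intrinsics, pixels), "view" (4x4, takes a point from world to camera coordinates); the wrist camera has in their place "mount" (4x4, takes a point from camera to tool coordinates, whose origin is the TCP and whose axes are the flange's). Camera axes: x right, y up, looking along -z (the intrinsics and any distortion apply to the point x, -y, -z); pixel columns grow to the right and rows downward; lengths in m; the calibration is good to about 2 mm. A picture is of the moment at which its call begins: read the wrist's pose just before it. There is no depth.
- bot.hand_in(): hands the job in; it is judged then, once.
The state is a dict: "time_s": time; "joint_positions": joint angles; "qvel": joint speeds; "tau": joint torques, N m; "position": TCP position; "tcp_rot": TCP orientation; "force": force on the tool from outside, world axes, zero at the start; "moment": the same for the moment, N m; "opening": opening from 0.0 (shut) to 1.0 (fully open); "grasp_force": force on a finger pad.
Only numpy, scipy, OpenCV 4.12 (cv2) and the standard library are available. Lean on these libraries where they do the work, as an engineer would, in place of code of your own. Each camera call takes 0.05 s, during which the arm holds its last target. There are 200 camera calls.

## Working session

There is one attempt and no reset: what is moved stays moved. The work goes in short steps, Python scripts to look and compute and a tool call to move; the robot and the scene stay as the last step left them, time stands still between calls to the robot, and variables do not carry over. Pictures are saved under pics/ and viewed, at most 10 in all, crops included, and the job is handed in when it is done.

```bash
mkdir -p pics
```

Run:
```python
from rig import bot,capture
import cv2,pickle
d={}
for n in("top","side"):
    c=capture(n); d[n]=c; cv2.imwrite(f"pics/{n}0.png",c["color"][:,:,::-1]); print(n,c.keys(),c["K"],c["view"])
pickle.dump(d,open("c0.pkl","wb"))
s=bot.read_state(); print(s["position"],s["tcp_rot"],s["time_s"],s["opening"])
```

```text
top dict_keys(['color', 'K', 'view']) [[574.24641006   0.         310.38785203]
 [  0.         574.24641006 248.04907375]
 [  0.           0.           1.        ]] [[-0.02266696 -0.99974132  0.0018708  -0.11186811]
 [ 0.98089609 -0.02187797  0.19329824 -0.55473298]
 [-0.1932073   0.00621654  0.98113826 -1.41276089]
 [ 0.          0.          0.          1.        ]]
side dict_keys(['color', 'K', 'view']) [[538.9052246    0.         319.20124291]
 [  0.         538.9052246  232.5476658 ]
 [  0.           0.           1.        ]] [[-0.89522201 -0.44524075  0.01839106  0.44741412]
 [ 0.23254029 -0.43155427  0.87159964 -0.20342088]
 [-0.38013494  0.78455184  0.48987329 -0.87042855]
 [ 0.          0.          0.          1.        ]]
[ 0.16232148 -0.6028744   0.22167799] [[ 9.65672388e-01  2.59762980e-01 -1.84398809e-04]
 [ 2.59762847e-01 -9.65670527e-01  1.92269032e-03]
 [ 3.21375273e-04 -1.90458891e-03 -9.99998135e-01]] 0.1 0.9984564150594359
```

View pics/top0.png

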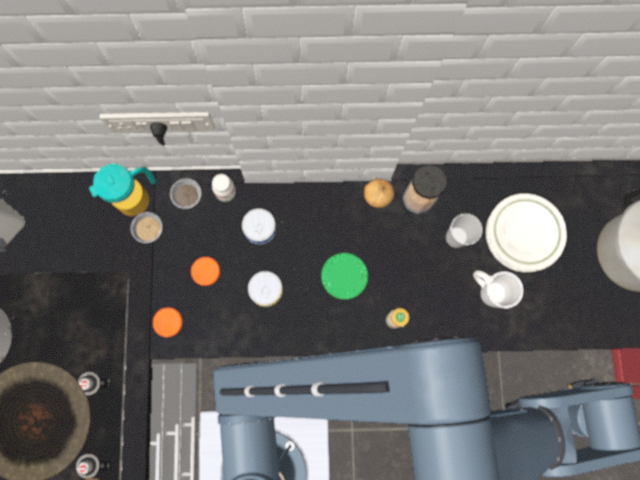

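View pics/side0.png

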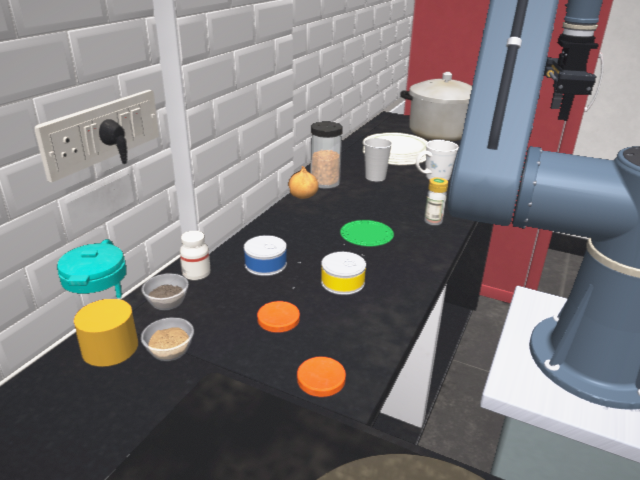

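Top view: the lid in question is at (205,271), with the decoy at (168,322). The far tin is at (259,226), the near tin at (265,289) and the mat at (345,276). The spice jar is at (398,318), the onion at (378,193), and the salt bottle at (223,187). The side view agrees with this.

Create h.py:
```python
import numpy as np,cv2
def ray(c,u,v,z):
    K,V=c["K"],c["view"]; d=np.array([(u-K[0,2])/K[0,0],-(v-K[1,2])/K[1,1],-1]); R=V[:3,:3]
    o=-R.T@V[:3,3]; w=R.T@d; return o+w*(z-o[2])/w[2]
def blob(c,lo,hi,near,z,r=70):
    m=cv2.inRange(cv2.cvtColor(c["color"],cv2.COLOR_RGB2HSV),lo,hi)
    n,l,s,ce=cv2.connectedComponentsWithStats(m)
    i=min((i for i in range(1,n) if s[i,4]>150),key=lambda i:np.hypot(*(ce[i]-near)))
    cs,_=cv2.findContours((l==i).astype(np.uint8),cv2.RETR_EXTERNAL,cv2.CHAIN_APPROX_NONE)
    h=cv2.convexHull(max(cs,key=len))[:,0]
    P=np.array([ray(c,u,v,z)[:2] for u,v in h],np.float32)
    (x,y),rad=cv2.minEnclosingCircle(P); return np.round([x,y,2*rad],4)
O=((4,150,120),(16,255,255)); G=((50,120,60),(85,255,255))
```

Run:
```python
import pickle; from h import *
d=pickle.load(open("c0.pkl","rb")); t,s=d["top"],d["side"]
print("lid",blob(t,*O,(205,271),.014),blob(s,*O,(278,316),.012))
print("mat",blob(t,*G,(345,276),0),blob(s,*G,(367,233),0))
W=((0,0,150),(180,60,255))
print("near",blob(t,*W,(265,289),.044),blob(s,*W,(343,265),.044))
print("far",blob(t,*W,(259,226),.044),blob(s,*W,(265,247),.044))
for n,u,v in(("spice top",400,317),("onion",378,193),("salt",222,183)):print(n,ray(t,u,v,.09))
a=t["color"][190:330,160:400]; cv2.imwrite("pics/crop1.png",cv2.resize(a[:,:,::-1],None,fx=3.3,fy=3.3,interpolation=2))
```

```text
lid [0.5061 0.1514 0.079 ] [0.5026 0.1569 0.0877]
mat [ 0.4874 -0.2109  0.1256] [ 0.4849 -0.2124  0.1244]
near [ 0.4536 -0.0056  0.0881] [ 0.4505 -0.0023  0.0918]
far [0.6176 0.0105 0.0907] [0.6155 0.0137 0.0935]
spice top [ 0.3691404  -0.33829647  0.09      ]
onion [ 0.68366292 -0.2989873   0.09      ]
salt [0.71889211 0.09717631 0.09      ]
```

View pics/crop1.png

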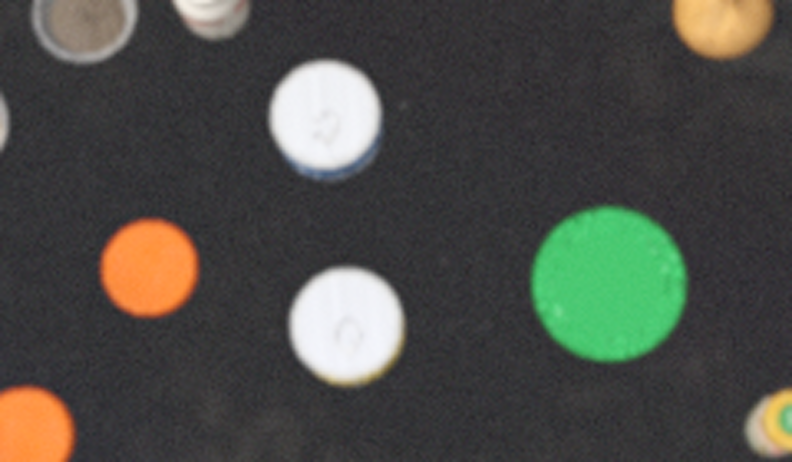

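The crop puts the tin tops at about (258.8,224.8) and (265.2,287.9) in full-image pixels. The tin spacing comes out at 0.165 m, as expected. Next I work out the approach move in tool axes.

Add to h.py:
```python
def delta(s,target,ydir_deg):
    R=np.array(s["tcp_rot"]); a=np.radians(ydir_deg)
    y=np.array([np.cos(a),np.sin(a),0]); z=np.array([0,0,-1.]); T=np.c_[np.cross(y,z),y,z]
    rv=cv2.Rodrigues(R.T@T)[0].ravel()
    return np.round(R.T@(np.array(target)-s["position"]),4),np.round(np.degrees(rv),2)
```

Run:
```python
from rig import bot; from h import *
s=bot.read_state()
print(delta(s,(.45,-.30,.23),5.56),delta(s,(.498,.217,.2),5.56))
```

```text
(array([ 0.3565, -0.2178, -0.0078]), array([-8.00e-02, -9.00e-02, -8.05e+01])) (array([ 0.5371, -0.7045,  0.0232]), array([-8.00e-02, -9.00e-02, -8.05e+01]))
```

Units first: shifts go in shares of 0.8 m and turns go in shares of 90 degrees. So -0.7045 m / 0.8 = -0.8806, -0.345 m / 0.8 = -0.4313, -80.5 degrees / 90 = -0.8944.

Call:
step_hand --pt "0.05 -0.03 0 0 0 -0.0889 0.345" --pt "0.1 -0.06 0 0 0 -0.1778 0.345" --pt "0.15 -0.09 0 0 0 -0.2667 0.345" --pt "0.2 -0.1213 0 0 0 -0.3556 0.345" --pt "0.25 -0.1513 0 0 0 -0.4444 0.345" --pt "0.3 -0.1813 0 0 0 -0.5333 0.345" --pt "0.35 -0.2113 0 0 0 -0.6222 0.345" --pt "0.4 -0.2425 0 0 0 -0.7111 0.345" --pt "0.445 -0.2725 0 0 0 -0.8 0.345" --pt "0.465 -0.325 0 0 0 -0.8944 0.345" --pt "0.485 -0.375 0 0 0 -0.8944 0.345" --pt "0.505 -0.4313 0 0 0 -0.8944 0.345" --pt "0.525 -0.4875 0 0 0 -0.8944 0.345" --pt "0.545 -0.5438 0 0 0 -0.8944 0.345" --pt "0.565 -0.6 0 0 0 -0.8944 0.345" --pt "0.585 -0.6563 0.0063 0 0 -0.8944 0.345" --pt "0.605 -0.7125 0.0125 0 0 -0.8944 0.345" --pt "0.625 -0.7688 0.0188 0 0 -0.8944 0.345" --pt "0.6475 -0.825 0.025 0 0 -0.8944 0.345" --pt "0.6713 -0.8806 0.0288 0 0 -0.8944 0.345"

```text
refused: ticks: the value is not of type 'object' (schema: type "object"). Nothing was moved.
```

Refused on format, not on reach. It needs an object with the rows under "steps".

Call:
step_hand --ticks '{"steps":[[0.05,-0.03,0,0,0,-0.0889,0.345],[0.1,-0.06,0,0,0,-0.1778,0.345],[0.15,-0.09,0,0,0,-0.2667,0.345],[0.2,-0.1213,0,0,0,-0.3556,0.345],[0.25,-0.1513,0,0,0,-0.4444,0.345],[0.3,-0.1813,0,0,0,-0.5333,0.345],[0.35,-0.2113,0,0,0,-0.6222,0.345],[0.4,-0.2425,0,0,0,-0.7111,0.345],[0.445,-0.2725,0,0,0,-0.8,0.345],[0.465,-0.325,0,0,0,-0.8944,0.345],[0.485,-0.375,0,0,0,-0.8944,0.345],[0.505,-0.4313,0,0,0,-0.8944,0.345],[0.525,-0.4875,0,0,0,-0.8944,0.345],[0.545,-0.5438,0,0,0,-0.8944,0.345],[0.565,-0.6,0,0,0,-0.8944,0.345],[0.585,-0.6563,0.0063,0,0,-0.8944,0.345],[0.605,-0.7125,0.0125,0,0,-0.8944,0.345],[0.625,-0.7688,0.0188,0,0,-0.8944,0.345],[0.6475,-0.825,0.025,0,0,-0.8944,0.345],[0.6713,-0.8806,0.0288,0,0,-0.8944,0.345]]}'

```text
time_s: 2.1
position: [0.4972, 0.2183, 0.1989]
tcp_rot: [[-0.097, 0.995, -0.001], [0.995, 0.097, -0.0], [-0.0, -0.001, -1.0]]
force: [0.9, -0.9, 0.7]
opening: 0.346
grasp_force: 0.0
```

Run:
```python
from rig import bot,capture; from h import *
s=bot.read_state(); c=capture("wrist"); cv2.imwrite("pics/w1.png",c["color"][:,:,::-1]); print(c.keys(),c["K"],c["mount"])
print(s["joint_positions"],delta(s,(.498,.217,.2),5.56))
```

```text
dict_keys(['color', 'K', 'mount']) [[403.60222958   0.         313.74047373]
 [  0.         403.60222958 238.47646395]
 [  0.           0.           1.        ]] [[ 4.79263689e-04  9.66286625e-01  2.57468307e-01  6.90364895e-02]
 [ 9.99998332e-01 -9.35720675e-06 -1.82632632e-03  6.08629029e-04]
 [-1.76234552e-03  2.57468753e-01 -9.66285018e-01 -1.61762540e-01]
 [ 0.00000000e+00  0.00000000e+00  0.00000000e+00  1.00000000e+00]]
[ 1.19098245e+01  2.57070147e+01  9.53132127e+01 -8.82487088e-03
  5.90588879e+01  6.34263354e+00] (array([-0.0013,  0.0007, -0.0011]), array([-0.08,  0.02,  0.01]))
```

View pics/w1.png

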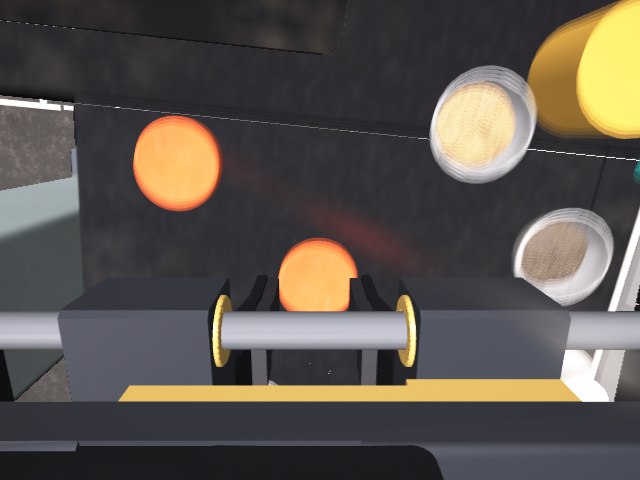

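The wrist view shows the lid at (318,277), between the fingers. The wrist camera looks behind the tool, so I'll back off past the tins and measure them once in the robot's frame.

To row units: -0.34 m / 0.8 = -0.425, -0.33 m / 0.8 = -0.4125.

Call:
step_hand --ticks '{"steps":[[-0.0563,0,0,0,0,0,0.345],[-0.1125,0,0,0,0,0,0.345],[-0.1688,0,0,0,0,0,0.345],[-0.225,0,0,0,0,0,0.345],[-0.2813,0,0,0,0,0,0.345],[-0.3375,0,0,0,0,0,0.345],[-0.3813,0,0,0,0,0,0.345],[-0.4125,0,0,0,0,0,0.345],[-0.425,0,0,0,0,0,0.345],[-0.425,0,0,0,0,0,0.345],[-0.425,0,0,0,0,0,0.345],[-0.425,0,0,0,0,0,0.345]]}'

```text
time_s: 3.35
position: [0.5304, -0.1205, 0.1994]
tcp_rot: [[-0.098, 0.995, -0.001], [0.995, 0.098, 0.001], [0.001, -0.001, -1.0]]
force: [0.6, -0.3, -0.0]
opening: 0.347
grasp_force: 0.0
```

Run:
```python
from rig import bot,capture; from h import *; import pickle
s=bot.read_state(); c=capture("wrist"); cv2.imwrite("pics/w2.png",c["color"][:,:,::-1])
T=np.eye(4);T[:3,:3]=s["tcp_rot"];T[:3,3]=s["position"]; c["view"]=np.linalg.inv(T@c["mount"]); pickle.dump(c,open("w2.pkl","wb"))
```

```text
(no output)
```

View pics/w2.png

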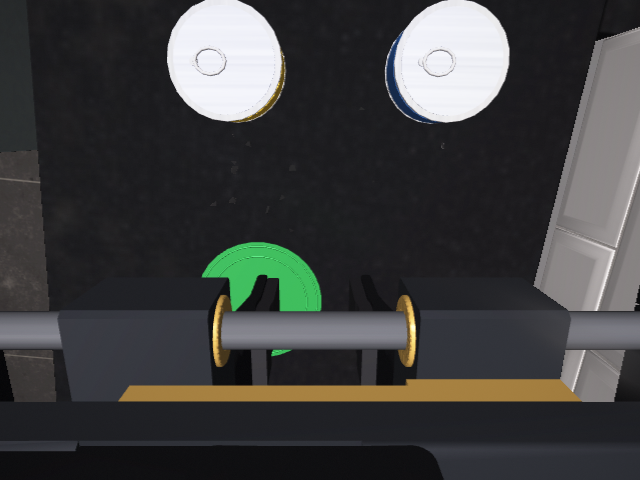

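Both tin tops are clearly visible, near at about (225,60) and far at about (452,61), with the mat's arc centred near (258,300).

Run:
```python
import pickle; from h import *
c=pickle.load(open("w2.pkl","rb")); W=((0,0,170),(180,40,255))
a=blob(c,*W,(225,60),.044);b=blob(c,*W,(452,61),.044);print(a,b,np.hypot(*(a-b)[:2]))
m=cv2.inRange(cv2.cvtColor(c["color"],cv2.COLOR_RGB2HSV),*G)
for u in(240,258,275):
    v=np.nonzero(m[:,u])[0].min(); print(u,v,ray(c,u,v,0))
print("right edge",ray(c,321,300,0))
```

```text
[ 0.4547 -0.0092  0.0834] [0.6195 0.0063 0.0837] 0.1655273089251439
240 244 [ 0.46650416 -0.159299    0.        ]
258 242 [ 0.48302392 -0.15572385  0.        ]
275 244 [ 0.49886594 -0.15608967  0.        ]
right edge [ 0.54721792 -0.207692    0.        ]
```

Now the robot-frame measurements are consistent: tin diameter reads 83.5 mm and the gap about 81.5 mm. Next I go back behind the lid and lower the fingers.

To row units: 0.332 m / 0.8 = 0.415, 0.193 m / 0.8 = 0.2413.

Call:
step_hand --ticks '{"steps":[[0.0563,0,0,0,0,0,0.345],[0.1125,0,0,0,0,0,0.345],[0.1688,0,0,0,0,0,0.345],[0.225,0,0,0,0,0,0.345],[0.2813,0.0013,0,0,0,0,0.345],[0.3375,0.0025,0,0,0,0,0.345],[0.3875,0.0025,0,0,0,0,0.345],[0.415,0.0025,0.0125,0,0,0,0.345],[0.415,0.0025,0.0625,0,0,0,0.345],[0.415,0.0025,0.1125,0,0,0,0.345],[0.415,0.0025,0.1625,0,0,0,0.345],[0.415,0.0025,0.2,0,0,0,0.345],[0.415,0.0025,0.225,0,0,0,0.345],[0.415,0.0025,0.2375,0,0,0,0.345],[0.415,0.0025,0.2413,0,0,0,0.345],[0.415,0.0025,0.2413,0,0,0,0.345]]}'

```text
time_s: 5.0
position: [0.5009, 0.209, 0.0069]
tcp_rot: [[-0.098, 0.995, 0.001], [0.995, 0.098, 0.0], [0.0, 0.001, -1.0]]
force: [0.2, -0.7, -0.0]
opening: 0.344
grasp_force: 0.0
```

Run:
```python
from rig import bot,capture; from h import *; import pickle
s=bot.read_state(); t=capture("top"); print(s["force"],blob(t,*O,(205,271),.014))
cv2.imwrite("pics/t2.png",cv2.resize(t["color"][180:340,120:380,::-1],None,fx=3,fy=3))
```

```text
[ 0.23898031 -0.65483398 -0.02852736] [0.5061 0.1514 0.079 ]
```

View pics/t2.png

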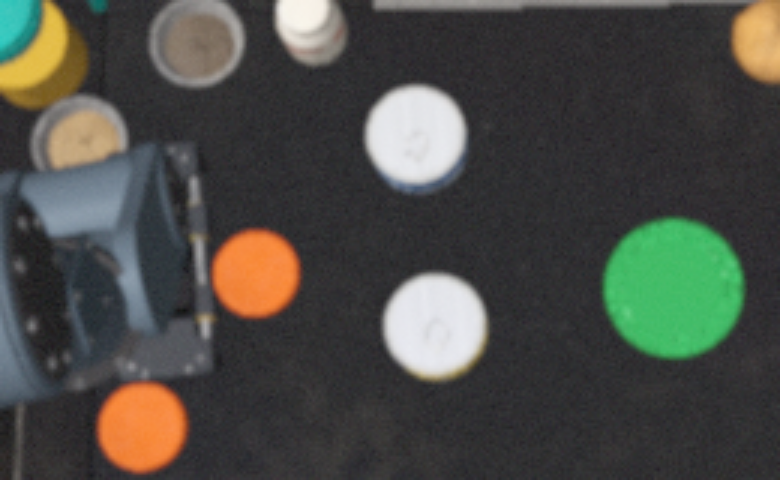

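The lid is seen at (256,273) in the crop, just ahead of the fingers and undisturbed. I push it diagonally onto the gap axis.

To row units: -0.094 m / 0.8 = -0.1175, -0.091 m / 0.8 = -0.1138.

Call:
step_hand --ticks '{"steps":[[-0.0125,0,0,0,0,0,0.345],[-0.0225,0,0,0,0,0,0.345],[-0.0325,0.0013,0,0,0,0,0.345],[-0.0425,0.0038,0,0,0,0,0.345],[-0.0525,0.0063,0,0,0,0,0.345],[-0.0625,0.0088,0,0,0,0,0.345],[-0.0725,0.0113,0,0,0,0,0.345],[-0.0825,0.0138,0,0,0,0,0.345],[-0.0925,0.0163,0,0,0,0,0.345],[-0.1,0.0185,0,0,0,0,0.345],[-0.1075,0.0203,0,0,0,0,0.345],[-0.1138,0.0203,0,0,0,0,0.345],[-0.1175,0.0203,0,0,0,0,0.345],[-0.1175,0.0203,0,0,0,0,0.345]]}'

```text
time_s: 6.45
position: [0.5259, 0.1162, 0.0065]
tcp_rot: [[-0.096, 0.995, -0.0], [0.995, 0.096, -0.0], [-0.0, -0.0, -1.0]]
force: [0.6, 0.4, 0.6]
opening: 0.344
grasp_force: 0.0
```

Add to h.py:
```python
U=np.array([.0942,-.9956]);N=np.array([.9956,.0942]);M=np.array([.537,-.0015])
def rep(near):
    from rig import bot,capture
    s=bot.read_state();t=capture("top");l=blob(t,*O,near,.014)
    p=l[:2]+[.001,-.004]-M;q=s["position"][:2]-M
    print("lid along,lat",p@U,p@N,"diam",l[2],"tcp",q@U,q@N,s["position"],"F",s["force"]);return t
```

```bash
python3 -c "
from h import *
t=rep((225,262)); cv2.imwrite('pics/t3.png',cv2.resize(t['color'][180:340,120:380,::-1],None,fx=3,fy=3))"
```

```text
lid along,lat -0.07238158000000001 0.0015245599999999184 diam 0.0791 tcp -0.11819739480059983 3.9072724761305944e-05 [0.52590574 0.11617006 0.00653022] F [0.57013129 0.42774816 0.6222867 ]
```

View pics/t3.png

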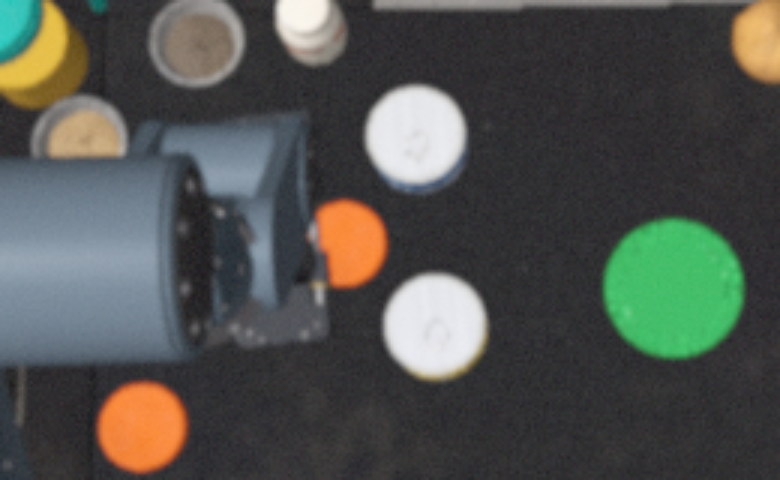

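The lid, at (345,243) in the crop, is centred on the axis to within about 1.5 mm. I push it straight into the gap.

To row units: -0.065 m / 0.8 = -0.0813, -0.062 m / 0.8 = -0.0775.

Call:
step_hand --ticks '{"steps":[[-0.0075,0,0,0,0,0,0.345],[-0.0163,0,0,0,0,0,0.345],[-0.025,0,0,0,0,0,0.345],[-0.0338,0,0,0,0,0,0.345],[-0.0425,0,0,0,0,0,0.345],[-0.0513,0,0,0,0,0,0.345],[-0.0588,0,0,0,0,0,0.345],[-0.0663,0,0,0,0,0,0.345],[-0.0725,0,0,0,0,0,0.345],[-0.0775,0,0,0,0,0,0.345],[-0.0813,0,0,0,0,0,0.345]]}'

```text
time_s: 7.6
position: [0.5322, 0.0515, 0.0066]
tcp_rot: [[-0.097, 0.995, -0.0], [0.995, 0.097, 0.0], [0.0, -0.0, -1.0]]
force: [-0.9, -0.0, -1.1]
opening: 0.349
grasp_force: 0.1
```

```bash
python3 -c "
from h import *
rep((262,256))"
```

```text
lid along,lat -0.004964520000000003 0.001675139999999979 diam 0.0735 tcp -0.05322849280399111 0.00025688025438479943 [0.53224207 0.05151356 0.00655008] F [-0.90054329 -0.00998611 -1.12693058]
```

To row units: -0.106 m / 0.8 = -0.1325, -0.104 m / 0.8 = -0.13.

Call:
step_hand --ticks '{"steps":[[-0.0063,0,0,0,0,0,0.345],[-0.0138,0,0,0,0,0,0.345],[-0.0225,0,0,0,0,0,0.345],[-0.0313,0,0,0,0,0,0.345],[-0.04,0,0,0,0,0,0.345],[-0.0488,0,0,0,0,0,0.345],[-0.0575,0,0,0,0,0,0.345],[-0.0663,0,0,0,0,0,0.345],[-0.075,0,0,0,0,0,0.345],[-0.0838,0,0,0,0,0,0.345],[-0.0925,0,0,0,0,0,0.345],[-0.1013,0,0,0,0,0,0.345],[-0.11,0,0,0,0,0,0.345],[-0.1188,0,0,0,0,0,0.345],[-0.125,0,0,0,0,0,0.345],[-0.13,0,0,0,0,0,0.345],[-0.1325,0,0,0,0,0,0.345],[-0.1325,0,0,0,0,0,0.345]]}'

```text
time_s: 9.45
position: [0.5425, -0.0539, 0.0065]
tcp_rot: [[-0.097, 0.995, 0.0], [0.995, 0.097, -0.0], [-0.0, 0.0, -1.0]]
force: [0.2, -0.2, 1.2]
opening: 0.345
grasp_force: 0.0
```

```bash
python3 -c "
from h import *
t=rep((306,255)); cv2.imwrite('pics/t4.png',cv2.resize(t['color'][180:340,160:420,::-1],None,fx=3,fy=3))"
```

```text
lid along,lat 0.10516784 -0.001110880000000081 diam 0.0764 tcp 0.052708223305198566 0.0005845753296952428 [ 0.5425466  -0.05391637  0.00654505] F [ 0.21901352 -0.17323075  1.1533808 ]
```

View pics/t4.png

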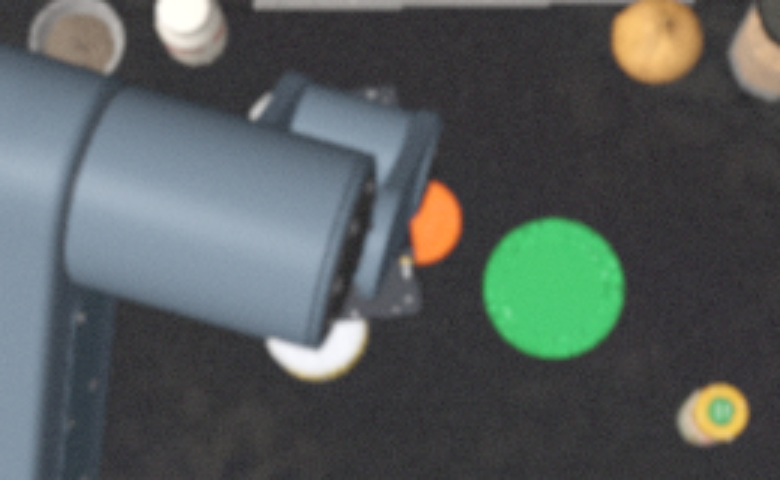

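The lid is clear of the tins, with its right edge at (462,222) in the crop. I back off about 9 mm and swing the tool 32.5° around the lid to face the mat.

To row units: 0.0296 m / 0.8 = 0.037, 0.0224 m / 0.8 = 0.028, 32.5 degrees / 90 = 0.3611.

Call:
step_hand --ticks '{"steps":[[0.0113,0,0,0,0,0,0.345],[0.0113,0.0096,0,0,0,0.0889,0.345],[0.0093,0.019,0,0,0,0.1778,0.345],[0.0059,0.028,0,0,0,0.2667,0.345],[0.0011,0.037,0,0,0,0.3611,0.345],[0.0011,0.037,0,0,0,0.3611,0.345],[0.0011,0.037,0,0,0,0.3611,0.345]]}'

```text
time_s: 10.2
position: [0.5713, -0.0491, 0.0065]
tcp_rot: [[0.45, 0.893, -0.001], [0.893, -0.45, 0.0], [-0.0, -0.001, -1.0]]
force: [-0.2, -0.2, 0.4]
opening: 0.349
grasp_force: 0.0
```

Call:
step_hand --ticks '{"steps":[[-0.0088,0,0,0,0,0,0.345],[-0.0175,0,0,0,0,0,0.345],[-0.0263,0,0,0,0,0,0.345],[-0.035,0,0,0,0,0,0.345],[-0.0438,0,0,0,0,0,0.345],[-0.0525,0,0,0,0,0,0.345],[-0.0613,0,0,0,0,0,0.345],[-0.07,0,0,0,0,0,0.345],[-0.0788,0,0,0,0,0,0.345],[-0.0875,0,0,0,0,0,0.345],[-0.0963,0,0,0,0,0,0.345],[-0.105,0,0,0,0,0,0.345],[-0.1125,0,0,0,0,0,0.345],[-0.1175,0,0,0,0,0,0.345],[-0.12,0,0,0,0,0,0.345],[-0.12,0,0,0,0,0,0.345]]}'

```text
time_s: 11.8
position: [0.5283, -0.1357, 0.0066]
tcp_rot: [[0.453, 0.891, 0.0], [0.891, -0.453, -0.0], [-0.0, 0.0, -1.0]]
force: [-0.3, 0.3, -1.1]
opening: 0.342
grasp_force: 0.0
```

```bash
python3 -c "
from h import *
t=rep((330,270)); cv2.imwrite('pics/t5.png',cv2.resize(t['color'][180:340,160:420,::-1],None,fx=3,fy=3))"
```

```text
lid along,lat 0.17348534000000002 -0.04665038000000002 diam 0.069 tcp 0.13278514425130375 -0.021284443112664465 [ 0.52831838 -0.1356934   0.00655428] F [-0.28757954  0.26629953 -1.05418009]
```

View pics/t5.png

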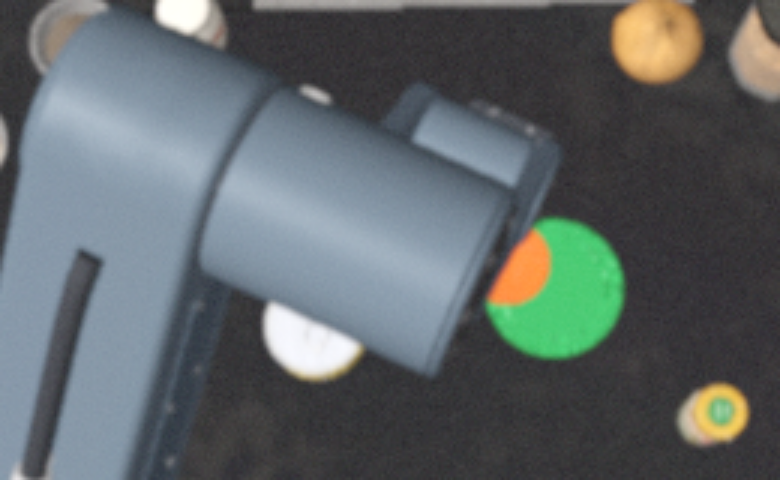

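The lid, centred near (507,262) in the crop, is partly on the mat, whose centre is at (554,288). About 45 mm is left in the present direction.

To row units: -0.15 m / 0.8 = -0.1875, -0.044 m / 0.8 = -0.055.

Call:
step_hand --ticks '{"steps":[[-0.0063,0,0,0,0,0,0.345],[-0.0138,0,0,0,0,0,0.345],[-0.0225,0,0,0,0,0,0.345],[-0.0313,0,0,0,0,0,0.345],[-0.0388,0,0,0,0,0,0.345],[-0.045,0,0,0,0,0,0.345],[-0.05,0,0,0,0,0,0.345],[-0.0538,0,0,0,0,0,0.345],[-0.055,0,0,0,0,0,0.345],[-0.055,0,0,0,0,0,0.345],[-0.0438,0,0,0,0,0,0.345],[-0.0188,0,0,0,0,0,0.345],[0.0063,0,0,0,0,0,0.345],[0.025,0,0,0,0,0,0.345],[0.025,0,-0.0375,0,0,0,0.345],[0.025,0,-0.0875,0,0,0,0.345],[0.025,0,-0.1375,0,0,0,0.345],[0.0375,0,-0.175,0,0,0,0.345],[0.075,0,-0.1875,0,0,0,0.345],[0.075,0,-0.1875,0,0,0,0.345]]}'

```text
time_s: 13.85
position: [0.5581, -0.0796, 0.1591]
tcp_rot: [[0.45, 0.893, 0.006], [0.893, -0.45, -0.001], [0.002, 0.006, -1.0]]
force: [-0.7, 0.3, -1.0]
opening: 0.347
grasp_force: 0.0
```

```bash
python3 -c "
from h import *
t=rep((343,276)); print(blob(t,*O,(343,276),.014)[:2],blob(t,*G,(345,276),0)); cv2.imwrite('pics/t6.png',cv2.resize(t['color'][180:340,160:420,::-1],None,fx=3,fy=3))"
```

```text
lid along,lat 0.20762598 -0.06695736000000004 diam 0.071 tcp 0.07976533415309722 0.013638319684259718 [ 0.55809024 -0.07962237  0.15910906] F [-0.7088561   0.34023616 -0.99130741]
[ 0.4889 -0.2105] [ 0.4875 -0.2118  0.1255]
```

View pics/t6.png

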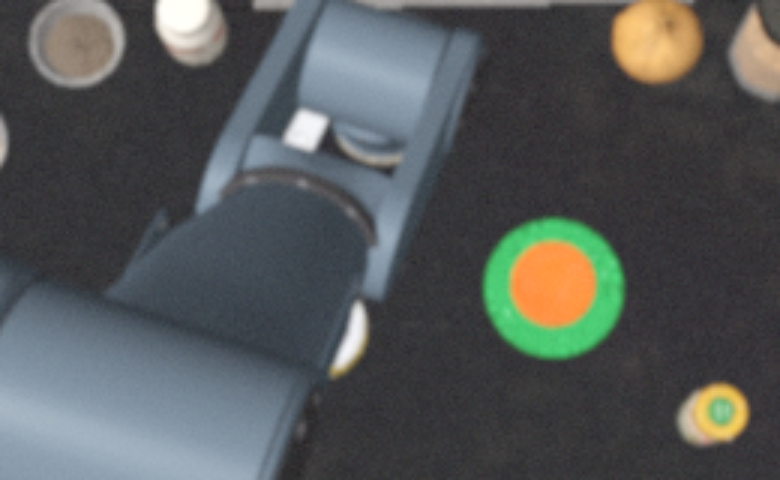

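The lid at (553,284) sits centred on the mat at (554,288), the fingers are well clear, and nothing is being touched.

```bash
python3 -c "
from rig import bot
print(bot.hand_in())"
```

```text
the job is handed in; nothing more can be done
None
```

I pushed the lid through the gap onto the mat, where the last picture shows it about 2 mm off the mat's centre, drew the fingers clear and handed the job in at about 14 s; no verdict came back.

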